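# Stack the forming rods on the notched cradle

### The job

Put the potter's wooden forming rods away on the notched cradle: lay the thick rod in the wide notch and the slim rod in the narrow notch, each lengthwise centred on the cradle. Then lay the grooved spacer block, groove up, level and centred across the two rods, and last lay the short rod along the middle of the spacer's groove, so that it lies crosswise over the lower two. Leave everything released and at rest, and do not disturb the red stopper, the timer or the tape roll that lie close by.

Things in the scene. Friction and masses are not known exactly. Their poses are not given: they have to be found in the camera images.
- cradle: Fixed wooden cradle, any yaw: plate 140 x 174 x 10 mm (own x, y, z) with two notched boards, 18 mm thick, along own y at own x = -55 and +55 mm, tops 55 mm above the table, open between them. Each has a wide V-notch at own y = -45 and a narrow one at +45 mm; rods laid in them run along own x, their tops level at 73.4 mm. Origin: centre of the plate's underside, on the table.
- wide_notch (a point): Bottom of the wide 90 degree V (60 mm wide, 30 mm deep), midway between the boards: cradle own (0, -45, 25) mm, axes as the cradle's. The thick rod's axis lies here 53.3 mm above the table.
- narrow_notch (a point): Bottom of the narrow 90 degree V (26 mm wide, 13 mm deep), midway between the boards: cradle own (0, 45, 41.9) mm, axes as the cradle's. The slim rod's axis lies here 60.4 mm above the table.
- thick_rod: Loose light-coloured turned wooden rod, 40 mm diameter, 180 mm long, about 170 g. Origin at the middle of its axis; own x runs along the rod. Lies on the table at the start (axis 20 mm up).
- slim_rod: Loose light-coloured turned wooden rod, 26 mm diameter, 180 mm long, about 80 g. Origin at the middle of its axis; own x runs along the rod. Lies on the table at the start (axis 13 mm up).
- short_rod: Loose light-coloured turned wooden rod, 32 mm diameter, 110 mm long, about 70 g. Origin at the middle of its axis; own x runs along the rod. Lies on the table at the start (axis 16 mm up). Laid in the spacer's groove its axis is 40.6 mm above the spacer's underside.
- spacer: Loose wooden block, 50 x 150 x 30 mm (own x, y, z), about 120 g, flat below, with a 90 degree V-groove (24 mm wide, 12 mm deep) along own y in its top. Origin: centre of its underside. Starts on the table, groove up. In the stack its length lies along the cradle's own y, its underside 73.4 mm above the table. Symmetrical end for end.
- stopper: Bystander: red rubber stopper, 41 mm across, 32 mm high, at the left of the work. Origin at the centre of its underside.
- timer: Bystander: white kitchen timer with a red knob, 62 x 62 x 45 mm, at the right of the work (not the one at the back of the bench). Origin at the centre of its underside.
- tape_roll: Bystander: roll of tan masking tape lying flat, 104 mm across, 24 mm high, beyond the work to the right (not the one at the back of the bench). Origin at the centre of its underside.
Things that resemble listed ones, but are neither listed nor needed, are in the scene too. Leave any pink or turquoise look-alike of the spacer alone. Leave any pink look-alike of the short_rod alone.

How it is judged:
On the way, in this order (a step that is already met when the one before it is completed fails the run):
1. the thick rod lies in the wide notch and the slim rod in the narrow notch, both let go (x of thick_rod in the frame of cradle between -0.015 and 0.015 m and y of thick_rod in the frame of cradle between -0.051 and -0.039 m and z of thick_rod in the frame of cradle between 0.0473 and 0.0593 m and angle between the x axis of each of thick_rod, slim_rod and the x axis of cradle, either way round below 0.1 rad and x of slim_rod in the frame of cradle between -0.015 and 0.015 m and y of slim_rod in the frame of cradle between 0.039 and 0.051 m and z of slim_rod in the frame of cradle between 0.0544 and 0.0664 m and contact force between the fingers and thick_rod below 0.1 N and contact force between the fingers and slim_rod below 0.1 N), for 0.2 s.
2. the spacer lies level across both rods, let go (x of spacer in the frame of cradle between -0.012 and 0.012 m and y of spacer in the frame of cradle between -0.012 and 0.012 m and z of spacer in the frame of cradle between 0.0674 and 0.0794 m and angle between spacer's own z axis and vertical below 0.07 rad and angle between the y axis of spacer and the y axis of cradle, either way round below 0.16 rad and contact force between the fingers and spacer below 0.1 N), for 0.2 s.
At the end, for the whole second after the job is handed in: Thick rod in the wide notch, slim rod in the narrow (15 mm along, 6 mm across and up); spacer groove up on both (12 mm, 4 deg level, 9 deg square); short rod in its groove (15 mm along, 5 mm across and up, 6 deg); rods within 6 deg of their notches; all released, at rest (x of thick_rod in the frame of cradle between -0.015 and 0.015 m and y of thick_rod in the frame of cradle between -0.051 and -0.039 m and z of thick_rod in the frame of cradle between 0.0473 and 0.0593 m and angle between the x axis of each of thick_rod, slim_rod and the x axis of cradle, either way round below 0.1 rad and x of slim_rod in the frame of cradle between -0.015 and 0.015 m and y of slim_rod in the frame of cradle between 0.039 and 0.051 m and z of slim_rod in the frame of cradle between 0.0544 and 0.0664 m and x of spacer in the frame of cradle between -0.012 and 0.012 m and y of spacer in the frame of cradle between -0.012 and 0.012 m and z of spacer in the frame of cradle between 0.0674 and 0.0794 m and angle between spacer's own z axis and vertical below 0.07 rad and angle between the y axis of spacer and the y axis of cradle, either way round below 0.16 rad and x of short_rod in the frame of spacer between -0.005 and 0.005 m and y of short_rod in the frame of spacer between -0.015 and 0.015 m and z of short_rod in the frame of spacer between 0.0356 and 0.0456 m and angle between the x axis of short_rod and the y axis of spacer, either way round below 0.1 rad and linear speed of each of thick_rod, slim_rod, spacer, short_rod below 0.02 m/s); the robot touches nothing.
It fails at once if the stopper is pushed out of its place (more than 25 mm) (distance of stopper from where it was at the start of the episode above 0.025 m).
It fails at once if the timer is pushed out of its place (more than 25 mm) (distance of timer from where it was at the start of the episode above 0.025 m).
It fails at once if the tape roll is pushed out of its place (more than 25 mm) (distance of tape_roll from where it was at the start of the episode above 0.025 m).
It also fails if it takes over 112 s, if anything falls off the work surface, if the arm or the gripper's body presses on something with over 40 N, if the wrist force passes 120 N, or if a joint passes its speed limit or range.

### The arm

A 6-joint arm with a two-finger parallel gripper is mounted at the origin on a cart in front of the work surface, level with it; the furniture and walls round the work are solid. World frame = base frame: x ahead of the robot, y to its left, z up, the work surface at z = 0. Lengths are in m, angles in rad, forces in N, time in s.
With the tool pointing down it reaches from about 0.275 to 0.825 m from the base axis. Payload 4.9 kg.
Tool frame: the origin (TCP) lies midway between the tips of the shut fingers; the grasp point (between the pads) lies 19 mm behind it (grip_point_offset is the distance from the TCP to the grasp point, in m); z points along the fingers, y is the line along which they close (so a half turn about z gives the same grasp; the last joint's range is limited). The gripper opens to 85 mm and grips with 20 to 120 N. Pads are 22 mm wide; open, the fingers measure 114 mm over their backs; the gripper's body (76 mm by 85 mm) begins 54 mm behind the grasp point. The pads swing forward as they close: fully open they stand 13 mm farther back than shut.
Start: joints at [1.192, 0.326, -0.193, 1.052, 0, 1.437], TCP at [0.133, 0.534, 0.231] pointing down, gripper open.
Joint ranges: [-2.65, 2.65], [-0.97, 1.79], [-1.3, 1.35], [-1.93, 2.1], [-1.47, 1.37], [-3.14, 3.14]. Speed limits (rad/s): [2.57, 2.57, 3.14, 3.14, 3.14, 3.14].

### API

Orientations are given as a rotation vector (axis times angle).
In Python, from cell import * gives the robot as it stands. Calls block until the motion is done:
- movep(position, orientation): joint-space move of the TCP to a pose.
- move_l(position, velocity=0.15, rot=None, until_force=None): straight line of the TCP; rot=None keeps the orientation; velocity is the mean speed in m/s. With until_force (N) it stops when the force on the tool has changed by that much, and returns True; else False.
- set_joints(angles): joint-space move.
- let_go() and grab(newtons=None): open the fingers fully, or close them until they stop; newtons is the grip in N (None keeps the last).
- sleep(seconds).
- ik(position, orientation): joint angles nearest the present ones, or None.
- get_state(): the state.
- grab_frame(name): name is "scene" or "top" or "wrist"; returns a dict with "img" (400x640x3 uint8, red, green, blue), "fx", "fy", "cx", "cy" (pixels), "cam_to_world" (4x4, takes a point from camera to world coordinates); the wrist camera has in their place "T_tool_cam" (4x4, takes a point from camera to tool coordinates, whose origin is the TCP and whose axes are the flange's). Camera axes: x right, y down, z forward; pixel columns grow to the right and rows downward; lengths in m; the calibration is good to about 2 mm. The wrist camera is an equidistant fisheye: a pixel r from the principal point sees the ray r / f radians off the axis. A picture is of the moment at which its call begins: read the wrist's pose just before it. There is no depth.
A pose or a line that the arm cannot do raises MotionError and nothing moves.
- sign_off(): hands the job in; it is judged then, once.
Trained networks look in the newest picture that a camera, given by its name, has taken for a name from the list of things; names that differ only in an ending like _2 or _b are one class to them, and where a whole thing is asked for, a point or a joint stands for the part that bears it (a point fixed in the world has none). Each returns a list of dicts, best first, with "score" (0 to 1); they miss things now and then, are a little off and sometimes report something else, mostly with a low value. They report only what shows in the picture. A call takes as long as a camera call. They do not tell look-alikes from the thing itself.
- spot_in(camera, name): "centre" ([column, row] in pixels, amid what is visible of it).
- silhouettes(camera, name): "mask" (400x640 bool, what is visible of it) and "centre" ([column, row] in pixels, amid what is visible of it).
- tip_of(camera, name): "centre" ([column, row] in pixels: a listed point, or the origin of a listed thing).
The state is a dict: "clock": time; "q": joint angles; "joint_velocities": joint speeds; "tau": joint torques, N m; "position": TCP position; "eef_rot": TCP orientation; "contact_force": force on the tool from outside, world axes, zero at the start; "wrist_torque": the same for the moment, N m; "finger_gap": opening from 0.0 (shut) to 1.0 (fully open); "grasp_force": force on a finger pad.
Only numpy, scipy, OpenCV 4.12 (cv2) and the standard library are available. Lean on these libraries where they do the work, as an engineer would, in place of code of your own. Each camera call takes 0.05 s, during which the arm holds its last target. There are 200 camera calls.

## Working session

There is one attempt and no reset: what is moved stays moved. The work goes in short steps, each a Python script; the robot and the scene stay as the last script left them, time stands still between calls to the robot, and variables do not carry over. Pictures are saved under pics/ and viewed, at most 14 in all, crops included, and the job is handed in when it is done.

```bash
mkdir -p pics; ls
python3 - <<'E'
from cell import *
import cv2
for c in("scene","top"):
    f=grab_frame(c); cv2.imwrite(f"pics/{c}0.png",f["img"][:,:,::-1])
    print(c,f["fx"],f["fy"],f["cx"],f["cy"],f["cam_to_world"])
    for n in["cradle","wide_notch","narrow_notch","thick_rod","slim_rod","short_rod","spacer","stopper","timer","tape_roll"]:
        print(n,[(r["centre"],round(r["score"],2)) for r in tip_of(c,n)][:5])
E
```

```text
pics
scene 508.71367701947815 508.71367701947815 319.9292178141885 198.9419297576895 [[-0.51132567 -0.34516965  0.78702222 -0.88729265]
 [-0.85899457  0.23295167 -0.45591868  0.87904301]
 [-0.02596885 -0.90917074 -0.41561303  0.81596903]
 [ 0.          0.          0.          1.        ]]
cradle []
wide_notch [([350.1, 200.5], 0.87), ([418.6, 203.6], 0.49)]
narrow_notch [([327.4, 197.0], 0.55)]
thick_rod [([390.3, 183.9], 0.89)]
slim_rod [([244.4, 228.5], 0.67), ([215.2, 253.7], 0.18)]
short_rod [([175.9, 273.1], 0.88), ([230.0, 266.3], 0.76), ([262.8, 245.7], 0.65)]
spacer [([278.3, 218.1], 0.72), ([312.5, 238.5], 0.65), ([414.4, 201.6], 0.62)]
stopper [([212.1, 253.2], 0.67)]
timer []
tape_roll [([362.6, 176.4], 0.78)]
top 429.7516645718954 429.7516645718954 313.48507693553097 197.38417387909203 [[ 0.01414663 -0.9952071   0.09676107  0.43153935]
 [-0.99988357 -0.01352647  0.00706218  0.033415  ]
 [-0.0057195  -0.09684971 -0.99528258  1.60435064]
 [ 0.          0.          0.          1.        ]]
cradle []
wide_notch [([350.1, 213.2], 0.81)]
narrow_notch [([327.1, 203.4], 0.68)]
thick_rod [([404.4, 202.1], 0.63)]
slim_rod [([234.3, 197.8], 0.79)]
short_rod [([204.1, 252.5], 0.83), ([236.8, 241.0], 0.65), ([156.4, 245.3], 0.59)]
spacer [([278.6, 189.0], 0.84), ([401.2, 249.6], 0.7), ([279.3, 246.4], 0.7), ([329.1, 204.1], 0.62)]
stopper [([198.9, 215.9], 0.62)]
timer [([461.0, 232.6], 0.81), ([398.6, 156.7], 0.59)]
tape_roll [([400.5, 158.7], 0.64)]
```

Run:
```python
import cv2
a=cv2.imread("pics/top0.png")[130:310,120:500]
cv2.imwrite("pics/topc.png",cv2.resize(a,(798,378),interpolation=cv2.INTER_CUBIC))
```

```text
(no output)
```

View pics/topc.png

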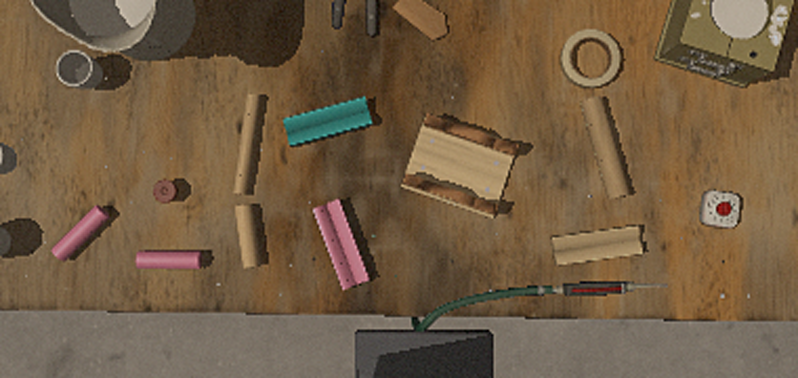

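View pics/scene0.png

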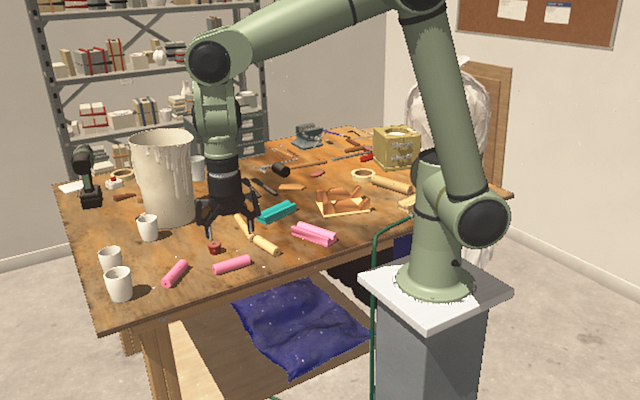

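The picture matches the network's finds (full-image pixels):

- **Spacer:** turquoise (276,188), pink (282,246) and plain wood (405,247). The listed one is the plain wooden block with a groove.
- **Short rod:** pink (159,241), pink (201,253) and light wood (238,242). The light wood one fits.
- **Other parts:** slim rod (239,199), thick rod (409,200), cradle (339,208).
- **Bystanders:** stopper (199,216), timer (461,230), tape roll (401,158).

Next I'll get coarse poses and an enlarged confirming crop.

```bash
cat > h.py <<'E'
from cell import *
import numpy as np, cv2
from scipy.spatial.transform import Rotation as R
def pix2plane(f,px,z,Twt=None):
    px=np.atleast_2d(np.asarray(px,float))
    d=(px-[f["cx"],f["cy"]])/[f["fx"],f["fy"]]
    if Twt is not None:
        T=Twt@np.array(f["T_tool_cam"]); r=np.linalg.norm(d,axis=1)+1e-9
        ray=np.c_[d*(np.sin(r)/r)[:,None],np.cos(r)]
    else:
        T=np.array(f["cam_to_world"]); ray=np.c_[d,np.ones(len(d))]
    w=ray@T[:3,:3].T; o=T[:3,3]
    return o[:2]+w[:,:2]*((z-o[2])/w[:,2])[:,None]
def tool():
    s=get_state(); T=np.eye(4); T[:3,:3]=R.from_rotvec(s["eef_rot"]).as_matrix(); T[:3,3]=s["position"]; return T
def look(cam):
    T=tool() if cam=="wrist" else None
    return grab_frame(cam),T
def rect(f,T,mask,z):
    cs,_=cv2.findContours(mask.astype(np.uint8),cv2.RETR_EXTERNAL,cv2.CHAIN_APPROX_NONE)
    c=max(cs,key=cv2.contourArea)[:,0,:]
    p=pix2plane(f,c,z,T)
    (c0,(w,h),a)=cv2.minAreaRect((p*1000).astype(np.float32))
    a=np.deg2rad(a)+(np.pi/2 if h>w else 0)     # direction of the long side
    a=(a+np.pi/2)%np.pi-np.pi/2
    return np.array(c0)/1000,max(w,h),min(w,h),a
def down(yaw):  # tool z down, tool y (closing line) at world angle yaw
    y=np.array([np.cos(yaw),np.sin(yaw),0]); z=np.array([0,0,-1.])
    return R.from_matrix(np.c_[np.cross(y,z),y,z]).as_rotvec()
E
python3 - <<'E'
from h import *
f,T=look("top")
hz=dict(thick_rod=.02,slim_rod=.013,short_rod=.016,spacer=.03,cradle=.01,wide_notch=.025,narrow_notch=.042,stopper=.03,timer=.04,tape_roll=.02)
for n,z in hz.items():
    for s in silhouettes("top",n):
        if s["score"]<.3: continue
        c,l,w,a=rect(f,T,s["mask"],z)
        print(n,round(s["score"],2),np.round(s["centre"]),c.round(3),round(l),round(w),a.round(3),f["img"][s["mask"]].mean(0).round())
for n in("wide_notch","narrow_notch"):
    for s in tip_of("top",n): print(n,s["score"],pix2plane(f,s["centre"],hz[n]).round(4))
w=grab_frame("wrist"); print(w["fx"],w["cx"],w["cy"],np.array(w["T_tool_cam"]).round(3)); s=get_state();print(s["eef_rot"],s["clock"])
i=f["img"][:,:,::-1]
k=lambda x,y:cv2.resize(i[y-30:y+30,x-40:x+40],(400,300),interpolation=cv2.INTER_CUBIC)
cv2.imwrite("pics/conf.png",np.vstack([np.hstack([k(238,242),k(405,247)]),np.hstack([k(409,200),k(239,199)])]))
E
```

```text
thick_rod 0.83 [402. 200.] [ 0.581 -0.303] 182 43 0.278 [134. 109.  76.]
slim_rod 0.92 [236. 193.] [0.58  0.329] 175 25 -0.102 [141. 114.  81.]
short_rod 0.83 [236. 244.] [0.417 0.322] 106 32 0.196 [146. 119.  84.]
short_rod 0.82 [204. 255.] [0.371 0.457] 107 29 -1.557 [165. 103. 114.]
short_rod 0.6 [156. 247.] [0.419 0.617] 113 32 -0.758 [154.  96. 106.]
spacer 0.93 [279. 247.] [0.406 0.157] 149 53 0.38 [163. 103. 113.]
spacer 0.85 [276. 189.] [0.618 0.186] 145 51 -1.271 [ 49. 114. 105.]
spacer 0.69 [403. 247.] [ 0.41  -0.286] 154 51 -1.425 [151. 127.  92.]
cradle 0.75 [337. 206.] [ 0.548 -0.05 ] 176 144 1.263 [146. 119.  85.]
wide_notch 0.57 [337. 208.] [ 0.545 -0.048] 173 139 1.263 [148. 121.  86.]
narrow_notch 0.78 [343. 209.] [ 0.545 -0.048] 169 138 1.264 [147. 120.  86.]
stopper 0.74 [460. 230.] [ 0.476 -0.497] 69 66 1.55 [147. 127. 113.]
timer 0.79 [460. 232.] [ 0.474 -0.495] 66 59 1.46 [150. 130. 117.]
tape_roll 0.6 [403. 153.] [ 0.741 -0.279] 105 95 -0.776 [145. 126.  95.]
wide_notch 0.98 [[ 0.5339 -0.0802]]
narrow_notch 0.88 [[ 0.5621 -0.0113]]
narrow_notch 0.45 [[ 0.5483 -0.041 ]]
309.70691628693146 319.7980118402533 203.5167450011913 [[ 0.001 -0.956 -0.293  0.074]
 [ 1.     0.001  0.    -0.   ]
 [ 0.    -0.293  0.956 -0.143]
 [ 0.     0.     0.     1.   ]]
[ 3.83553148e-01  3.11808966e+00 -1.52039551e-05] 1.8
```

View pics/conf.png

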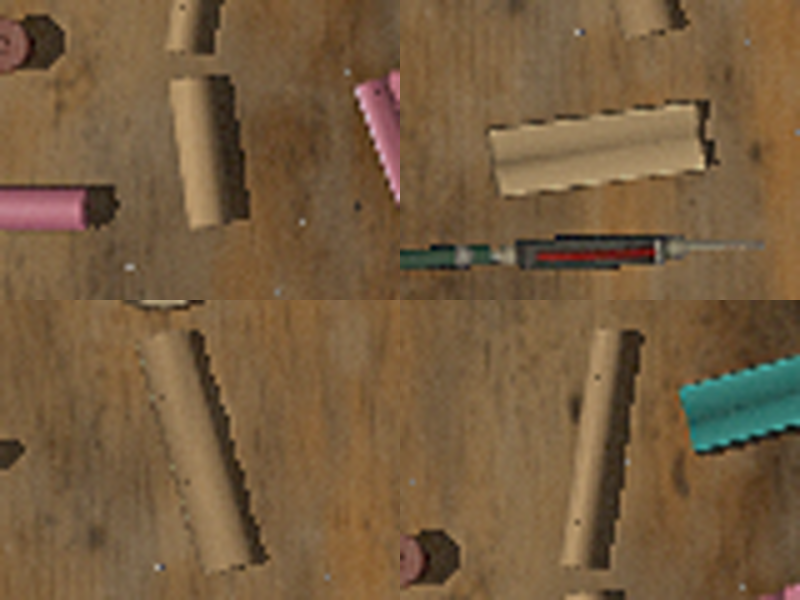

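The enlarged crop confirms the unpainted wooden short rod (top left), grooved spacer (top right), thick rod and slim rod. Next I'll refine the cradle and thick rod poses with the wrist camera.

```bash
cat >> h.py <<'E'
def hover(xy,z,yaw):
    cand=[(ik([*xy,z],down(a)),a) for a in (yaw,yaw+np.pi,yaw-np.pi)]
    cand=[c for c in cand if c[0] is not None]
    q,a=min(cand,key=lambda c:abs(c[0][5])); set_joints(q); return a
def see(cam,name,z,near,show=True):
    f,T=look(cam); out=[]
    for s in silhouettes(cam,name):
        r=rect(f,T,s["mask"],z)
        if np.hypot(*(r[0]-near))<.05: out.append((s["score"],*r))
    if show:
        for o in out: print(cam,name,round(o[0],2),o[1].round(4),round(o[2]),round(o[3]),round(o[4],3))
    return f,T,out
E
python3 - <<'E'
from h import *
a=hover((.547,-.049),.28,1.263); print("yaw",a,get_state()["q"][5])
f,T,o=see("wrist","cradle",.01,(.547,-.049))
for n,z in(("wide_notch",.025),("narrow_notch",.0419)):
    for s in tip_of("wrist",n): print(n,round(s["score"],2),np.round(s["centre"]),pix2plane(f,s["centre"],z,T).round(4))
cv2.imwrite("pics/w1.png",f["img"][:,:,::-1])
a=hover((.581,-.303),.2,.278+np.pi/2); print("yaw",a,get_state()["q"][5],get_state()["clock"])
see("wrist","thick_rod",.02,(.581,-.303))
E
```

```text
yaw 1.263 0.08412514197993534
wrist cradle 0.97 [ 0.5513 -0.0498] 190 151 1.251
wide_notch 0.87 [282. 170.] [[ 0.5343 -0.0966]]
narrow_notch 0.72 [356. 173.] [[ 0.5624 -0.0056]]
narrow_notch 0.32 [547. 123.] [[0.5703 0.2965]]
yaw 1.8487963267948966 -0.8704798608223473 5.575
wrist thick_rod 0.88 [ 0.5849 -0.3015] 188 41 0.278
```

View pics/w1.png

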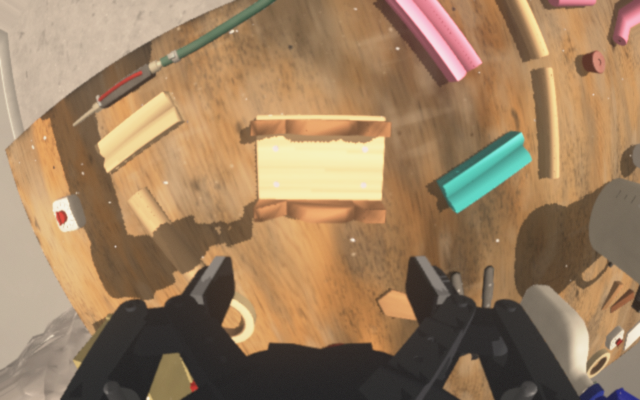

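The wrist view shows the cradle at cols 257–385 and rows 115–220, with the wide notch on the left (282,170) and the narrow one on the right (356,173). Both cameras put its centre at (0.547,-0.049) with own y at 1.263 rad. Now I'll place the thick rod.

```bash
cat >> h.py <<'E'
C=np.array([.5475,-.0495]); YA=1.263; YC=YA-np.pi/2
def cr(x,y): return C+x*np.array([np.cos(YC),np.sin(YC)])+y*np.array([np.cos(YA),np.sin(YA)])
def near(a,ref):  # same line, closest to ref
    return ref+(a-ref+np.pi/2)%np.pi-np.pi/2
def pick_place(xy,yaw,zg,pxy,pyaw,zp,force=30):
    """yaw/pyaw: closing line at pick/place"""
    yaw=hover(xy,.16,yaw); pyaw=near(pyaw,yaw)
    move_l([*xy,zg],.2); grab(force)
    s=get_state(); print("gap",s["finger_gap"],"F",s["grasp_force"])
    move_l([*xy,.2],.25)
    movep([*pxy,.2],down(pyaw))
    s=get_state(); print("gap",s["finger_gap"],"q6",s["q"][5])
    move_l([*pxy,zp+.015],.2)
    print("touch",move_l([*pxy,zp],.04,until_force=6),get_state()["position"],get_state()["contact_force"])
    let_go(); move_l([*pxy,.22],.2); print("clock",get_state()["clock"])
E
python3 - <<'E'
from h import *
pick_place((.5825,-.3025),.278+np.pi/2,.003,cr(0,-.045),YC+np.pi/2,.003+.0333)
hover((.58,.329),.2,-.102+np.pi/2)
see("wrist","slim_rod",.013,(.58,.329)); 
f,T,o=see("top","thick_rod",.0533,cr(0,-.045)); see("top","slim_rod",.013,(.58,.329)); print(cr(0,-.045),YC)
cv2.imwrite("pics/t2.png",cv2.resize(f["img"][130:310,180:480,::-1],(800,480)))
E
```

```text
gap 0.45301098115731253 F 29.944099187850952
gap 0.4561850504005515 q6 -0.0009819753279605823
touch True [ 0.53485062 -0.09188563  0.03747988] [1.65447697 0.4677711  2.3666482 ]
clock 12.0667
wrist slim_rod 0.91 [0.581  0.3288] 186 27 -0.117
top thick_rod 0.79 [ 0.5321 -0.0921] 178 39 -0.314
top slim_rod 0.85 [0.539  0.3323] 91 26 -0.092
[ 0.53386683 -0.09238516] -0.30779632679489666
```

View pics/t2.png

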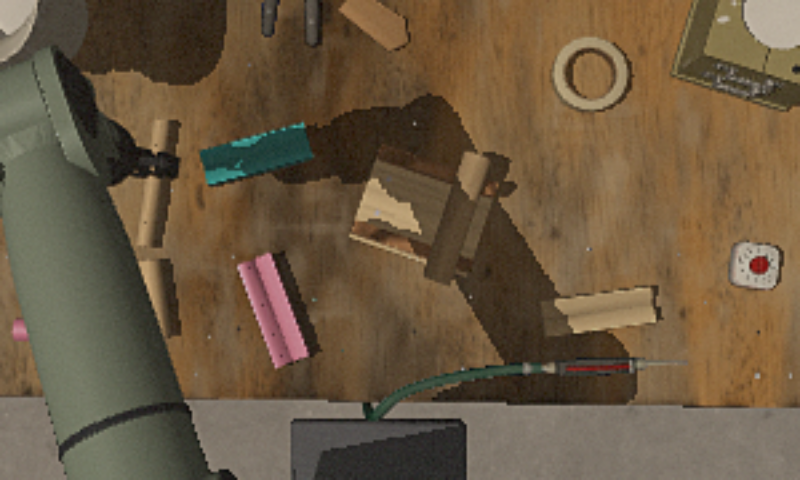

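The picture shows the thick rod lying in the wide notch (crop 470,205), parallel to and centred on the cradle. The slim rod is next.

Run:
```python
from h import *
pick_place((.580,.329),-.108+np.pi/2,.003,cr(0,.045),YC+np.pi/2,.003+.0474)
hover((.410,-.286),.2,-1.425+np.pi/2)
see("wrist","spacer",.03,(.41,-.286)); see("top","spacer",.03,(.41,-.286))
f,T,o=see("top","slim_rod",.0604,cr(0,.045)); see("top","thick_rod",.0533,cr(0,-.045)); print(cr(0,.045),cr(0,-.045),YC)
cv2.imwrite("pics/t3.png",cv2.resize(f["img"][130:310,180:480,::-1],(800,480)))
```

```text
gap 0.295054926448008 F 29.409356117248535
gap 0.28873615015435533 q6 0.16463237498792316
touch True [ 0.56193855 -0.0060253   0.05110981] [-0.2831509   0.67746885  3.16845824]
clock 20.7833
wrist spacer 0.67 [ 0.4096 -0.2884] 151 51 -1.413
top spacer 0.85 [ 0.4087 -0.2654] 114 54 -1.425
top slim_rod 0.56 [ 0.5628 -0.0072] 176 27 -0.31
top thick_rod 0.65 [ 0.5344 -0.091 ] 181 40 -0.316
[ 0.56113317 -0.00661484] [ 0.53386683 -0.09238516] -0.30779632679489666
```

View pics/t3.png

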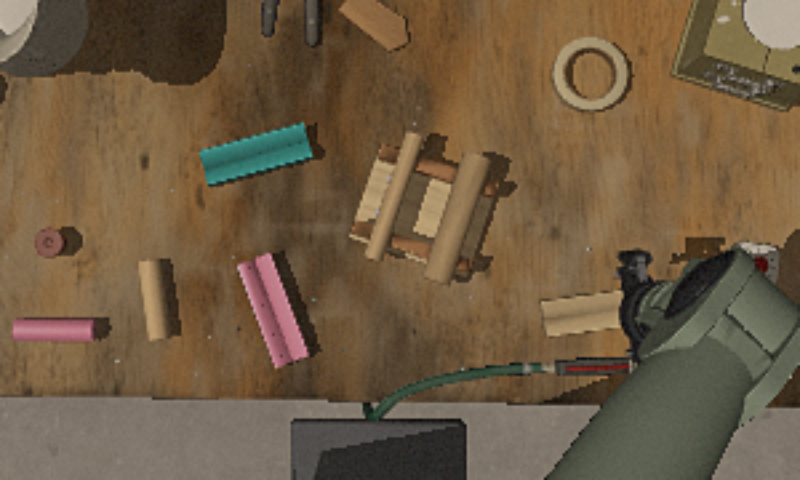

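Both rods are seated (slim at crop 393,197, thick at 460,217), parallel and centred. The spacer is next.

Run:
```python
from h import *
pick_place((.4095,-.2875),-1.42+np.pi/2,.003,cr(0,0),YA+np.pi/2,.003+.0734)
hover((.417,.322),.2,.196+np.pi/2)
see("wrist","short_rod",.016,(.417,.322))
f,T,o=see("top","spacer",.1034,cr(0,0)); print(C,YA-np.pi)
for n in("thick_rod","slim_rod"): see("top",n,.055,C)
cv2.imwrite("pics/t4.png",cv2.resize(f["img"][150:270,260:420,::-1],(800,600),interpolation=cv2.INTER_CUBIC))
```

```text
gap 0.5767853100386763 F 31.72580110374838
gap 0.5766322121088041 q6 1.6533553290081846
touch True [ 0.54806973 -0.04962484  0.07722717] [0.08238105 0.73637804 5.27212507]
clock 28.4583
wrist short_rod 0.64 [0.4199 0.3231] 113 31 0.184
top spacer 0.94 [ 0.5486 -0.0504] 154 60 1.235
[ 0.5475 -0.0495] -1.8785926535897932
```

View pics/t4.png

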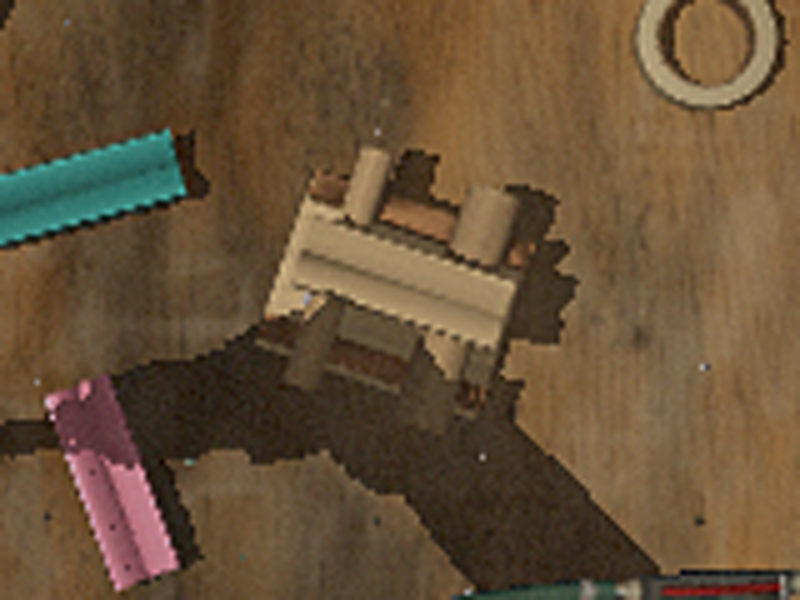

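The spacer lies groove up across both rods (crop 395,270), square and centred. The short rod is last.

Run:
```python
from h import *
pick_place((.4185,.3225),.19+np.pi/2,.008,cr(0,0),YA+np.pi/2,.008+.098)
hover((.40,.25),.3,1.5)
f,T,o=see("top","short_rod",.114,cr(0,0)); see("top","spacer",.1034,cr(0,0)); print(C,YA)
cv2.imwrite("pics/t5.png",cv2.resize(f["img"][150:270,260:420,::-1],(800,600),interpolation=cv2.INTER_CUBIC))
g,_=look("scene"); cv2.imwrite("pics/s5.png",cv2.resize(g["img"][150:260,270:430,::-1],(800,550),interpolation=cv2.INTER_CUBIC))
```

```text
gap 0.3579257380306108 F 29.369363486766815
gap 0.3651407716326517 q6 -1.4869822010971452
touch True [ 0.54807977 -0.04955097  0.10657234] [ 0.30344978 -0.19515471  4.27525451]
clock 36.825
top short_rod 0.79 [ 0.5484 -0.0517] 109 34 1.262
[ 0.5475 -0.0495] 1.263
```

View pics/t5.png

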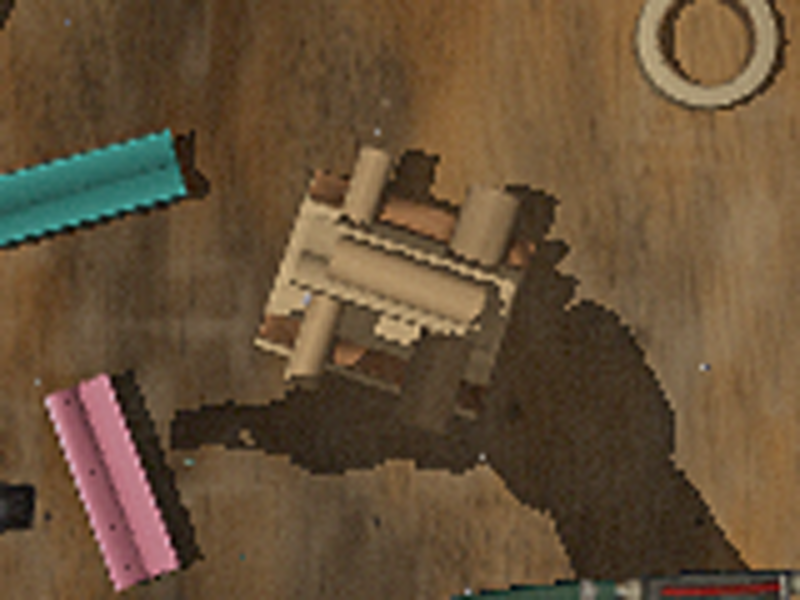

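View pics/s5.png

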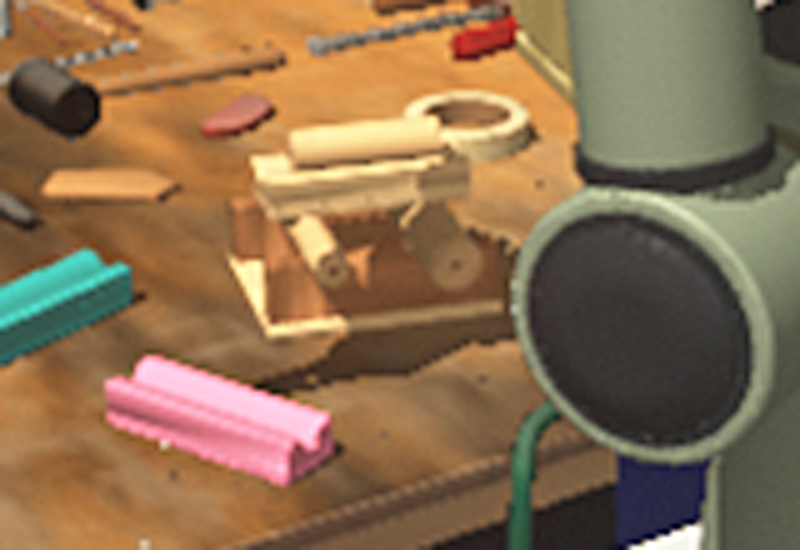

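The top view shows the short rod in the groove, centred (crop 408,280). The scene view shows a level stack with the gripper clear of it, so I'm handing in.

```bash
python3 -c "
from cell import *
print(sign_off())"
```

```text
the job is handed in; nothing more can be done
None
```

The job is handed in at about 37 s of the 112 s allowed. The last pictures show the thick and slim rods in their notches, the spacer level across them and the short rod centred in its groove, with the gripper clear. The hand-in call did not report a verdict.

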